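# Hold the waste can's lid open by its lever and let it down without a slam

### The arm

A 6-joint arm with a two-finger parallel gripper is mounted at the origin on the work surface. World frame = base frame: x ahead of the robot, y to its left, z up, the work surface at z = 0. Lengths are in m, angles in degrees, forces in N, time in s.
With the tool pointing down it reaches from about 0.25 to 0.725 m from the base axis. Payload 9.7 kg.
Tool frame: the origin (TCP) lies between the finger pads; the fingertips stand 11 mm ahead of it and the grasp point (between the pads) lies 8 mm behind it; y points along the fingers, x is the direction in which the jaws open and shut, and the axes are right-handed (so a half turn about y gives the same grasp; the last joint's range is limited). The gripper opens to 85 mm and grips with 20 to 120 N. Pads are 22 mm wide; open, the fingers measure 114 mm over their backs; the gripper's body (76 mm by 85 mm) begins 54 mm behind the grasp point. The pads swing forward as they close: fully open they stand 13 mm farther back than shut.
Start: joints at [-64.057, 4.979, 10.078, 95.1, 0, 90], TCP at [0.241, -0.495, 0.242] pointing down, gripper open.
Joint ranges: [-179.16, 179.16], [-48.56, 103.87], [-65.8, 70.77], [-126.05, 130.52], [-82.76, 87.17], [-180, 180]. Speed limits (degrees/s): [127.2, 127.2, 147.25, 180, 180, 180].

### API

Orientations are given as [roll, pitch, yaw] about the fixed x, y, z axes, in that order (R = Rz(yaw) Ry(pitch) Rx(roll)).
In Python, from workcell import bot, vision gives the robot as it stands. The module is installed in compiled form; this text tells all that it offers.
- The arm moves only by the shell command python3 -m crank 'ROWS' [OPENING] [FORCE]. ROWS is text: rows parted by semicolons, each of 6 numbers parted by spaces: the shift along the tool's x, y, z in m, then the turn, a rotation vector about the tool's x, y, z in rad. A call has 1 to 8 rows; each row is the pose to reach, as a shift and turn from the pose commanded when the call began, along the tool's axes at that moment; what a row does not reach only later rows make up. A row lasts 1/10 s, in which the tool goes at most 50 mm and 8.59 degrees, less where a joint would pass 70% of its speed; a pose out of reach is approached as far as the arm can. A call with a gripper value outside its range is refused whole. OPENING is the gripper's target within -1 to 1 (shut at 1, half-way at 0, fully open at -1), set as the call begins (- or left out, the last holds). The fingers move at their own pace and stop on an object; FORCE is the grip in N (left out, the last holds). Time passes only in rows, so rows that repeat a pose let the fingers close. It gives the time, the measured TCP pose, the force and the opening at its end, in the units of the state.
- bot.get_obs(): the state, without advancing time (a new reading comes with each control period).
- vision.camera(name): name is "side" or "top" or "wrist"; returns the picture (400x640x3 uint8, red, green, blue); there is no depth.
- vision.get_calibration(name): a dict with "fx", "fy", "cx", "cy" (pixels), "distortion" ([k1, k2, p1, p2, k3] as OpenCV has them; the pictures are not rectified), "rvec" (rotation vector, rad) and "tvec" (3), from world to camera coordinates, as OpenCV has them. Camera axes: x right, y down, z forward; pixel columns grow to the right and rows downward; lengths in m; the calibration is good to about 2 mm. A picture is of the moment at which its call begins: read the wrist's pose just before it. get_calibration takes no time and is no camera call; for the wrist camera it gives the pose at the moment of the call.
- bot.job_done(): hands the job in, once; it reports no verdict.
The state is a dict: "time": time; "q": joint angles; "qd": joint speeds; "joint_efforts": joint torques, N m; "ee_pos": TCP position; "tcp_rot": TCP orientation; "wrist_force": force on the tool from outside, world axes, zero at the start; "torque": the same for the moment, N m; "opening": finger opening in m.
Only numpy, scipy, OpenCV 4.12 (cv2) and the standard library are available. Lean on these libraries where they do the work, as an engineer would, in place of code of your own. Each camera call takes 0.05 s, during which the arm holds its last target. There are 200 camera calls.

### The job

My hands are full of oily wipes: press down the lever at the foot of the wider of the two steel waste cans until its lid stands wide open, and keep it open for a good three seconds while I drop them in. Then let the lever come up slowly, so that the lid settles shut over a couple of seconds without slamming, and take your hand away. Work it by the lever alone: do not touch either lid, leave the slim can shut, and do not shift or pick up anything else on the bench.

Things in the scene. Friction and masses are not known exactly. Their poses are not given: they have to be found in the camera images.
- wide_can: the wide can: fixed steel pedal can, 180 mm in diameter (foot ring 188), 165 mm to the rim and 191 mm to the top of the shut lid; origin on the bench under its centre. Its lever sticks out at the foot towards its -x, the lid's hinge is at its +x side
- wide_can_pad_top (a point): centre of the top face of the black rubber press pad at the end of that can's lever; the pad is 44 mm (outward) x 60 mm (across), its centre stands 72 mm in front of the can's wall. It is 61 mm above the bench at rest and 35 mm with the lever fully down; the point moves with the pad. Nothing is under the pad
- wide_can_lever_angle (a joint): lever of the wide can, rad: 0 at rest (up), 0.2 against its stop (fully down). Pressing the pad takes about 5 to 11 N (most at the start, least when fully down); it springs back up when let go
- wide_can_lid_angle (a joint): lid of the wide can, rad: 0 shut, 1.15 fully open; it is linked to the lever, lid angle = 5.75 x lever angle both ways, so 1 mm at the pad is about 0.044 rad. Its own weight shuts it: if the lever is let go it slams in about a third of a second
- wide_can_lid: domed steel lid of the wide can, 186 mm in diameter; origin at the centre of its underside, 167 mm above the bench when shut; it swings up about a hinge 102 mm behind the can's centre (at the can's +x side) and never swings out over the lever
- slim_can: the slim can: fixed steel pedal can, 128 mm in diameter (foot ring 136), 205 mm to the rim and 231 mm to the top of the shut lid; origin on the bench under its centre. Its lever sticks out at the foot towards its -x, the lid's hinge is at its +x side
- slim_can_pad_top (a point): centre of the top face of the black rubber press pad at the end of that can's lever; the pad is 44 mm (outward) x 60 mm (across), its centre stands 72 mm in front of the can's wall. It is 59 mm above the bench at rest and 37 mm with the lever fully down; the point moves with the pad. Nothing is under the pad
- slim_can_lever_angle (a joint): lever of the slim can, rad: 0 at rest (up), 0.2 against its stop (fully down). Pressing the pad takes about 4 to 7 N (most at the start, least when fully down); it springs back up when let go
- slim_can_lid_angle (a joint): lid of the slim can, rad: 0 shut, 1.15 fully open; it is linked to the lever, lid angle = 5.75 x lever angle both ways, so 1 mm at the pad is about 0.054 rad. Its own weight shuts it: if the lever is let go it slams in about a third of a second
- slim_can_lid: domed steel lid of the slim can, 134 mm in diameter; origin at the centre of its underside, 207 mm above the bench when shut; it swings up about a hinge 76 mm behind the can's centre (at the can's +x side) and never swings out over the lever
- adapter_a: loose brass adapter, 28 mm across, 48 mm tall, standing beside the lever of the wide can; origin under its centre. Not part of the job
- adapter_b: loose brass adapter, 24 mm across, 48 mm tall, standing beside the lever of the slim can; origin under its centre. Not part of the job
- spray_bottle: loose white bottle, 62 mm across, 150 mm tall, standing between the cans; origin under its centre. Not part of the job
- dial_gauge: loose steel dial gauge lying on its back, 68 mm across, 30 mm high, with a brass stem on its +x side that reaches 65 mm from the centre; origin under the centre of the case. Not part of the job
- indicator: loose grey handheld pressure indicator lying flat, 150 x 80 x 32 mm (long side along its x); origin under its centre. Not part of the job
- wrench: loose steel wrench lying flat, 170 mm long along its x; origin under its middle. Not part of the job

How it is judged (in metres and radians):
On the way, in this order (a step that is already met when the one before it is completed fails the run):
1. the wide can's lid is kept wide open (over 0.95 rad of 1.15) for 2.5 s without a break (value of joint wide_can_lid_angle above 0.95 rad), for 2.5 s.
2. the lid is shut again (under 0.04 rad) (value of joint wide_can_lid_angle below 0.04 rad), for 0.3 s.
At the end, for the whole second after the job is handed in: Both lids are shut (under 0.04 rad) and every loose thing is within 30 mm of where it stood (value of joint each of wide_can_lid_angle, slim_can_lid_angle below 0.04 rad and distance of each of adapter_a, adapter_b, spray_bottle, dial_gauge, indicator, wrench from where it was at the start of the episode below 0.03 m); the robot touches nothing.
It fails at once if the wide can's lid falls faster than 2.5 rad/s (it is let slam) (velocity of joint wide_can_lid_angle below -2.5 rad/s).
It fails at once if a lid is touched by the robot (contact force between any of the fingers, the arm and wide_can_lid above 1 N or contact force between any of the fingers, the arm and slim_can_lid above 1 N).
It fails at once if the slim can is opened (over 0.15 rad) (value of joint slim_can_lid_angle above 0.15 rad).
It fails at once if a loose thing is shifted or lifted by more than 30 mm, or knocked over (distance of any of adapter_a, adapter_b, spray_bottle, dial_gauge, indicator, wrench from where it was at the start of the episode above 0.03 m or angle between any of adapter_a, adapter_b, spray_bottle, dial_gauge, indicator, wrench's own z axis and vertical above 0.5 rad).
It also fails if it takes over 51 s, if anything falls off the work surface, if the arm or the gripper's body presses on something with over 40 N, if the wrist force passes 120 N, or if a joint passes its speed limit or range.

## Working session

There is one attempt and no reset: what is moved stays moved. The work goes in short steps, Python scripts to look and compute and a shell command to move; the robot and the scene stay as the last step left them, time stands still between calls to the robot, and variables do not carry over. Pictures are saved under pics/ and viewed, about 8 in all and at most 12, crops included, and the job is handed in when it is done.

```bash
mkdir -p pics; python3 - <<'E'
from workcell import bot, vision
import cv2
for n in ("top","side"):
    cv2.imwrite(f"pics/{n}0.png",vision.camera(n)[:,:,::-1]); c=vision.get_calibration(n); print(n,c)
o=bot.get_obs(); print(o)
E
```

```text
top {'fx': 451.68812699779664, 'fy': 451.68812699779664, 'cx': 321.2604477053959, 'cy': 197.71427097484911, 'distortion': array([-0.02095371,  0.        ,  0.        ,  0.        ,  0.        ]), 'rvec': array([ 2.1449956 , -2.18758898,  0.11571535]), 'tvec': array([0.02538874, 0.5219154 , 1.29886192])}
side {'fx': 386.98677072733625, 'fy': 386.98677072733625, 'cx': 318.007422735155, 'cy': 196.18884783299103, 'distortion': array([-0.01839142,  0.        ,  0.        ,  0.        ,  0.        ]), 'rvec': array([ 0.90527777, -2.22226056,  1.29637588]), 'tvec': array([0.39090611, 0.30897223, 1.03180538])}
{'time': 0.1, 'q': array([-6.40543644e+01,  5.00689522e+00,  1.00415097e+01,  9.50988086e+01,
       -5.98649831e-04,  8.99992566e+01]), 'qd': array([-0.02402532,  0.01628081,  0.03824717,  0.07876398,  0.00691634,
       -0.00111095]), 'joint_efforts': array([ 4.35901638e-04, -5.21561873e+01,  4.65652299e+01,  1.60519121e-02,
        5.23144355e-07, -7.94274001e-06]), 'ee_pos': array([ 0.24055635, -0.49441022,  0.24168659]), 'tcp_rot': array([-9.00005978e+01,  6.41941401e-02, -6.40536210e+01]), 'wrist_force': array([ 0.40309947, -0.11120798, -0.16185549]), 'torque': array([0.05209827, 0.01705613, 0.00900686]), 'opening': 0.08548333179320221}
```

View pics/top0.png

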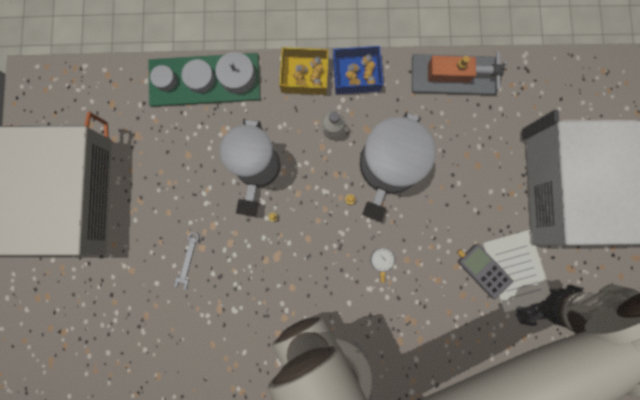

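View pics/side0.png

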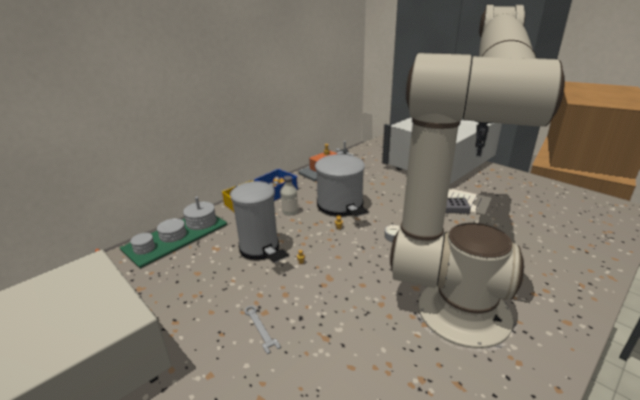

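Top view: the wide can is on the right at about (398,155) with its pad at (375,211), adapter_a at (350,200) and the dial gauge at (383,260). The slim can is on the left at about (248,155). I'll take an enlarged crop and compute positions.

```bash
cat > h.py <<'E'
import numpy as np, cv2
from workcell import vision
def ray(n,uv,z):
    c=vision.get_calibration(n);K=np.array([[c['fx'],0,c['cx']],[0,c['fy'],c['cy']],[0,0,1]])
    p=cv2.undistortPoints(np.array([[uv]],float),K,np.array(c['distortion']))[0,0]
    R=cv2.Rodrigues(np.array(c['rvec']))[0]; o=-R.T@c['tvec']; d=R.T@np.array([*p,1])
    return o+d*(z-o[2])/d[2]
E
python3 - <<'E'
import cv2
from h import *
for k,uv,z in [("pad",(375,211),.061),("lid",(400,149),.18),("adA",(350,200),.04),("gauge",(383,260),.03),("slimpad",(248,208),.059)]: print(k,ray("top",uv,z).round(4))
im=cv2.imread("pics/top0.png")[100:275,325:475]
cv2.imwrite("pics/crop.png",cv2.resize(im,None,fx=3.4,fy=3.4,interpolation=cv2.INTER_CUBIC))
E
```

```text
pad [ 0.4776 -0.1375  0.061 ]
lid [ 0.6308 -0.1944  0.18  ]
adA [ 0.5127 -0.0683  0.04  ]
gauge [ 0.3375 -0.1598  0.03  ]
slimpad [0.4935 0.2255 0.059 ]
```

View pics/crop.png

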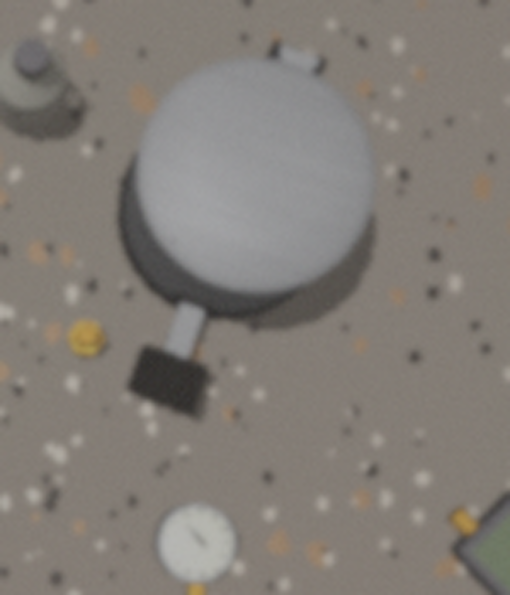

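```bash
python3 -m crank '-0.014 0 0.023 0 -0.052 0; -0.028 0 0.046 0 -0.105 0; -0.042 0 0.069 0 -0.157 0; -0.056 0 0.092 0 -0.21 0; -0.07 0 0.115 0 -0.262 0; -0.084 0 0.138 0 -0.314 0; -0.098 0 0.161 0 -0.367 0; -0.111 0 0.182 0 -0.419 0' 1 40
cat >> h.py <<'E'
def to(p,yaw):
    from workcell import bot
    from scipy.spatial.transform import Rotation as Ro
    o=bot.get_obs(); R=Ro.from_euler('xyz',o['tcp_rot'],degrees=True)
    T=Ro.from_euler('xyz',[-90,0,yaw],degrees=True)
    print('t',o['time'],'pos',o['ee_pos'].round(4),'rpy',o['tcp_rot'].round(2),'F',o['wrist_force'].round(2),'op',o['opening'])
    print('shift',R.inv().apply(np.array(p)-o['ee_pos']).round(4),'rot',(R.inv()*T).as_rotvec().round(4))
E
python3 -c "
from h import *
to([.472,-.136,.2],-16)"
```

```text
time: 0.9
ee_pos: [0.3561, -0.314, 0.242]
tcp_rot: [-90.0, 0.0, -39.9]
wrist_force: [-0.3, -0.0, 0.3]
opening: 0.0002
t 0.9 pos [ 0.3561 -0.314   0.242 ] rpy [-8.999e+01  3.000e-02 -3.992e+01] F [-0.33 -0.03  0.34] op 0.00019112971921987512
shift [-0.0253  0.042   0.2109] rot [-2.000e-04 -4.174e-01 -5.000e-04]
```

```bash
python3 -m crank '-0.003 0.005 0.026 0 -0.052 0; -0.006 0.011 0.053 0 -0.105 0; -0.009 0.016 0.079 0 -0.157 0; -0.013 0.021 0.105 0 -0.209 0; -0.016 0.026 0.132 0 -0.261 0; -0.019 0.032 0.158 0 -0.313 0; -0.022 0.037 0.185 0 -0.366 0; -0.025 0.042 0.211 0 -0.418 0'
python3 - <<'E'
from h import *
to([.472,-.136,.085],-16)
a=vision.camera("wrist")[:,:,::-1]; b=vision.camera("side")[:,:,::-1][110:290,220:460]
b=cv2.resize(b,None,fx=1.667,fy=1.667,interpolation=cv2.INTER_CUBIC)
cv2.imwrite("pics/w1.png",np.hstack([cv2.resize(a,(400,250)),np.ascontiguousarray(b[:250,:400])])); print(b.shape)
print(ray("wrist",(320,200),.061))
c=vision.get_calibration("wrist");K=np.array([[c['fx'],0,c['cx']],[0,c['fy'],c['cy']],[0,0,1]])
for p in ([.477,-.138,.061],[.472,-.136,.061]): print(cv2.projectPoints(np.array([p]),np.array(c['rvec']),np.array(c['tvec']),K,np.array(c['distortion']))[0].ravel())
E
```

```text
time: 1.7
ee_pos: [0.4727, -0.1364, 0.1997]
tcp_rot: [-90.0, 0.0, -16.0]
wrist_force: [0.0, -0.1, -0.2]
opening: -0.0003
t 1.7 pos [ 0.4727 -0.1364  0.1997] rpy [-9.000e+01  3.000e-02 -1.597e+01] F [ 0.01 -0.12 -0.23] op -0.00025488054201358476
shift [-0.0007  0.1147  0.0002] rot [ 0.      0.0005 -0.0006]
(300, 400, 3)
[ 0.47064509 -0.14568641  0.061     ]
[324.34157948 190.70338864]
[318.57838208 190.11445742]
```

View pics/w1.png

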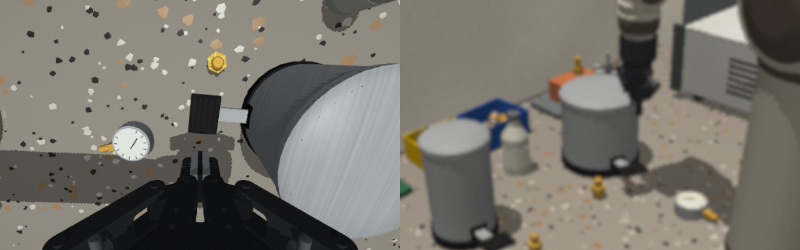

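Wrist view: the pad's centre is at about (205,114) in the half-size picture, so about (328,182) at full size. The adapter is 60 mm away and clear. I'll refine the pad position from this.

```bash
python3 - <<'E'
from h import *
a=ray("wrist",(328,182),.061); print(a, ray("wrist",(336,182),.061))
to([a[0]-.003,a[1]+.001,.085],-16)
E
```

```text
[ 0.4824769  -0.13083907  0.061     ] [ 0.48956859 -0.13283294  0.061     ]
t 1.8 pos [ 0.4731 -0.1354  0.199 ] rpy [-89.97   0.1  -15.85] F [-0.45 -0.59 -0.01] op 0.00019158069804305674
shift [0.0048 0.114  0.007 ] rot [-0.0006  0.0026 -0.0017]
```

```bash
python3 -m crank '0.001 0.015 0.001 0 0 0; 0.002 0.03 0.002 0 0 0; 0.004 0.045 0.004 0 0 0; 0.004 0.06 0.004 0 0 0; 0.004 0.075 0.004 0 0 0; 0.004 0.09 0.004 0 0 0; 0.004 0.105 0.004 0 0 0; 0.004 0.105 0.004 0 0 0' && python3 -m crank '0 0.005 0 0 0 0; 0 0.01 0 0 0 0; 0 0.015 0 0 0 0; 0 0.02 0 0 0 0; 0 0.02 0 0 0 0'
python3 - <<'E'
from h import *
to([.477,-.133,.047],-16)
cv2.imwrite("pics/w2.png",vision.camera("wrist")[:,:,::-1])
E
```

```text
time: 2.6
ee_pos: [0.4762, -0.1346, 0.0928]
tcp_rot: [-90.0, 0.2, -16.1]
wrist_force: [0.1, -0.7, 0.6]
opening: -0.0
time: 3.1
ee_pos: [0.477, -0.1347, 0.0746]
tcp_rot: [-90.0, 0.0, -16.1]
wrist_force: [-1.0, 0.5, -0.6]
opening: -0.0002
t 3.1 pos [ 0.477  -0.1347  0.0746] rpy [-9.00e+01  5.00e-02 -1.61e+01] F [-1.    0.48 -0.62] op -0.00020459550685963997
shift [-0.0005  0.0276  0.0016] rot [ 0.     -0.0017 -0.0009]
```

View pics/w2.png

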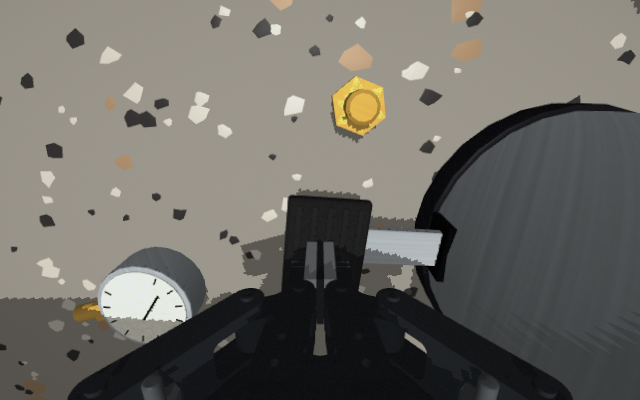

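The closed fingertips at (320,260) stand over the pad (columns 285–372, rows 196–310), near its centre and about 4 mm outward. The adapter at (360,107) is clear, so I'll press.

```bash
python3 -m crank '0 0.002 0 0 0 0; 0 0.004 0 0 0 0; 0 0.006 0 0 0 0; 0 0.008 0 0 0 0; 0 0.01 0 0 0 0; 0 0.01 0 0 0 0'; python3 -m crank '0 0.002 0 0 0 0; 0 0.004 0 0 0 0; 0 0.006 0 0 0 0; 0 0.008 0 0 0 0; 0 0.01 0 0 0 0; 0 0.01 0 0 0 0'
```

```text
time: 3.75
ee_pos: [0.4768, -0.1346, 0.0658]
tcp_rot: [-90.0, 0.0, -16.1]
wrist_force: [-5.1, 1.4, 7.6]
opening: -0.0001
time: 4.35
ee_pos: [0.4768, -0.1345, 0.0556]
tcp_rot: [-90.0, 0.1, -16.1]
wrist_force: [-5.3, 2.3, 6.6]
opening: -0.0001
```

```bash
python3 -m crank '0 0.002 0 0 0 0; 0 0.004 0 0 0 0; 0 0.006 0 0 0 0; 0 0.008 0 0 0 0; 0 0.0095 0 0 0 0; 0 0.0095 0 0 0 0'; python3 - <<'E'
from h import *
from workcell import bot
b=vision.camera("side")[:,:,::-1][110:235,260:420]
cv2.imwrite("pics/s3.png",cv2.resize(b,None,fx=3.5,fy=3.5,interpolation=cv2.INTER_CUBIC)); o=bot.get_obs(); print(o['time'],o['ee_pos'],o['wrist_force'])
E
```

```text
time: 4.95
ee_pos: [0.4767, -0.1345, 0.0461]
tcp_rot: [-90.0, 0.1, -16.1]
wrist_force: [-5.1, 2.4, 6.0]
opening: -0.0
5.0 [ 0.47669146 -0.13448897  0.04613747] [-5.56206047  2.23043251  6.10357411]
```

View pics/s3.png

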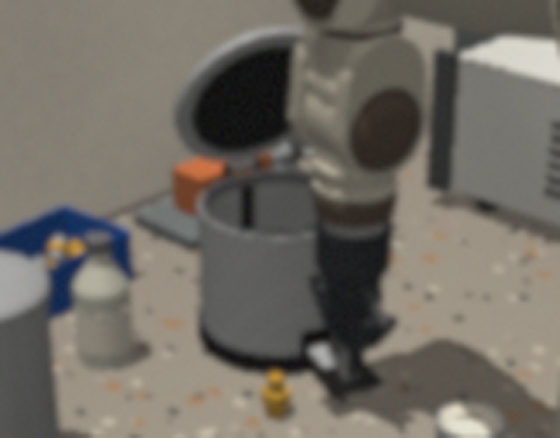

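The lid stands wide open behind the can and the hand is clear of it. I'll press gently a little further to find the stop, then hold.

```bash
python3 -m crank '0 0.0005 0 0 0 0; 0 0.001 0 0 0 0; 0 0.0015 0 0 0 0; 0 0.0015 0 0 0 0; 0 0.0015 0 0 0 0'
```

```text
time: 5.5
ee_pos: [0.4768, -0.1345, 0.0458]
tcp_rot: [-90.0, 0.0, -16.1]
wrist_force: [-9.7, 3.0, 16.4]
opening: -0.0002
```

The force rose to 16 N and movement stopped, so the lever is on its stop and the lid is fully open. I'll hold for about 4 s.

```bash
for i in 1 2 3 4 5; do python3 -m crank '0 0 0 0 0 0; 0 0 0 0 0 0; 0 0 0 0 0 0; 0 0 0 0 0 0; 0 0 0 0 0 0; 0 0 0 0 0 0; 0 0 0 0 0 0; 0 0 0 0 0 0' | grep -E 'time|pos|force'; done
```

```text
time: 6.3
ee_pos: [0.4768, -0.1345, 0.0458]
wrist_force: [-8.7, 3.7, 16.7]
time: 7.1
ee_pos: [0.4768, -0.1345, 0.0459]
wrist_force: [-9.2, 4.4, 16.1]
time: 7.9
ee_pos: [0.4768, -0.1345, 0.0459]
wrist_force: [-10.0, 3.9, 17.7]
time: 8.7
ee_pos: [0.4768, -0.1345, 0.0458]
wrist_force: [-9.7, 3.0, 16.9]
time: 9.5
ee_pos: [0.4768, -0.1345, 0.0458]
wrist_force: [-10.2, 2.6, 16.8]
```

```bash
for i in 1 2 3 4; do python3 -m crank '0 -0.001 0 0 0 0; 0 -0.002 0 0 0 0; 0 -0.003 0 0 0 0; 0 -0.004 0 0 0 0; 0 -0.005 0 0 0 0; 0 -0.006 0 0 0 0; 0 -0.007 0 0 0 0; 0 -0.008 0 0 0 0' | grep -E 'time|pos|force'; done
```

```text
time: 10.3
ee_pos: [0.4773, -0.1347, 0.0524]
wrist_force: [-3.5, 2.2, 4.9]
time: 11.1
ee_pos: [0.4779, -0.135, 0.0609]
wrist_force: [-1.9, 0.5, 6.1]
time: 11.9
ee_pos: [0.4788, -0.1353, 0.0694]
wrist_force: [2.1, -0.0, 7.3]
time: 12.7
ee_pos: [0.4771, -0.1348, 0.0761]
wrist_force: [0.0, -0.1, 0.3]
```

Contact ended smoothly. Next I'll lift the hand clear and check.

```bash
python3 -m crank '0 -0.01 0 0 0 0; 0 -0.025 0 0 0 0; 0 -0.04 0 0 0 0; 0 -0.06 0 0 0 0; 0 -0.08 0 0 0 0; 0 -0.1 0 0 0 0; 0 -0.12 0 0 0 0; 0 -0.12 0 0 0 0'
python3 -m crank '0 0 0 0 0 0; 0 0 0 0 0 0; 0 0 0 0 0 0; 0 0 0 0 0 0' | tail -2
python3 - <<'E'
from h import *
a=vision.camera("top")[:,:,::-1]; b=vision.camera("side")[:,:,::-1]
c=a[100:290,180:480]; d=b[110:300,190:490]
cv2.imwrite("pics/e.png",cv2.resize(np.vstack([np.hstack([c,d]),np.hstack([cv2.imread("pics/top0.png")[100:290,180:480],cv2.imread("pics/side0.png")[110:300,190:490]])]),None,fx=1.33,fy=1.33))
E
```

```text
time: 13.5
ee_pos: [0.4784, -0.1351, 0.2004]
tcp_rot: [-90.0, -0.3, -16.1]
wrist_force: [-0.3, 0.3, -0.1]
opening: 0.0003
wrist_force: [0.3, 0.0, 0.1]
opening: -0.0003
```

View pics/e.png

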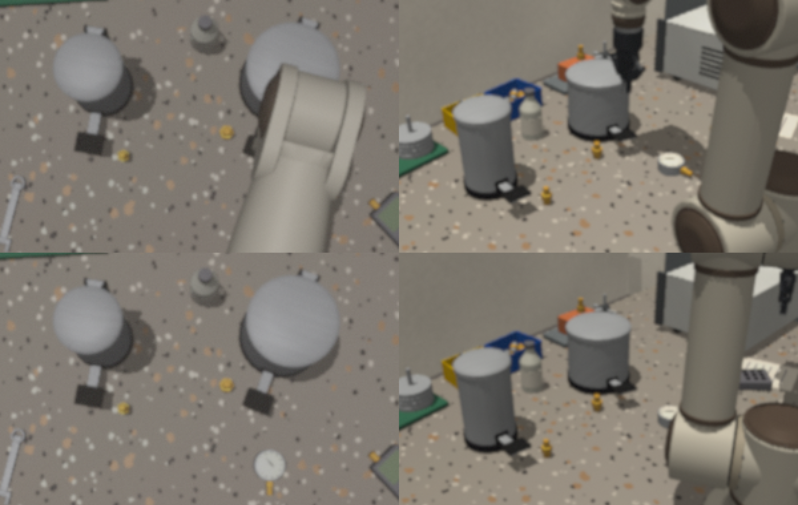

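Comparing now (top row) with the start (bottom row): both lids are shut, the lever is up and nothing visible has moved. The hand is clear, with the wrist force at zero.

```bash
python3 -c "
from workcell import bot
print(bot.job_done())"
```

```text
the job is handed in; nothing more can be done
None
```

I pressed the wide can's lever with the closed fingertips down to its stop, where the force rose to about 16 N. I held it there for just over 4 s with the lid wide open, then let it up at 10 mm/s. The lid came down over about 2.5 s, and I lifted the hand clear and handed the job in at about 14 s.

- **Lids:** in the last side and top pictures both lids look shut and the lever is back up. I had no direct reading of the lid angle, so wide open and shut are judged from the pictures, the force and the hand's height.
- **Loose things:** the adapters, bottle, gauge and wrench look unmoved in the pictures. The arm hid most of the indicator in the last views and the gauge in the top one; the hand never went near the indicator.
- **Contact:** the wrist force was back to about 0 N before I handed in.
- **Disagreement:** the top and wrist cameras put the pad about 8 mm apart. I aimed between them, and the close-up showed the fingertips on the pad, about 4 mm outward of its centre.

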